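# Mix the blue paint on the vortex mixer

## Task

The blue paint has settled and needs mixing before use. Take the blue bottle out of the sloping wooden rack, stand it upright in the rubber cup on top of the mixer and, keeping hold of it, press straight down until the sprung cup is fully down, holding it there for about three seconds. Then set it down gently, upright and wholly on the white tile, let go, and leave the other two bottles, the tin of brushes and the grey stand where they are.

Things in the scene. Friction and masses are not known exactly. Their poses are not given: they have to be found in the camera images.
- blue_paint: Blue plastic paint bottle, closed, about 0.1 kg: round body 36 mm across up to 74 mm, then a shoulder and a blue cap 23 mm across; 105 mm tall; white paper label. Origin at the centre of its base, z along its axis towards the cap. Starts in one of the rack's three wells, leaning 30 degrees from vertical, cap towards the rack's -x side.
- red_paint: Bystander: the same kind of bottle, red, in another well. Origin at the centre of its base, z towards the cap.
- yellow_paint: Bystander: the same kind of bottle, yellow, in another well. Origin at the centre of its base, z towards the cap.
- rack: Fixed timber rack, 105 (x) x 245 (y) mm: bored block tilted 30 degrees about y, its top face looking up and to its -x side, towards the middle of the bench; top edge 80 mm high. Wells 40 mm across, 34 mm deep, at y -80, 0, +80 mm, floor at x -4, z 33 mm; 71 mm of each bottle stands out. Origin at the centre of its underside, z up.
- mixer: Fixed touch-start vortex mixer: pale case 152 (x) x 124 (y) mm, 120 mm high, with a sloping control panel (knob, green rocker) on its -x side and a black rubber cup on a sprung shaft on top, its axis 24 mm to +x of the origin. Origin at the centre of its underside, z up.
- cup_floor (a point): Centre of the cup's inner floor, where a bottle's base stands: 151 mm above the bench when up; it moves with the cup. The cup is 40 mm across inside at the floor, widening to 48 mm at its rim, 11 mm above the floor; 57 mm across outside.
- mixer_cup (a joint): How far the mixer's cup is pressed down, in m: 0 up, 0.008 fully down on its stop. It slides vertically on a spring: about 3 N to start it, 10 N to hold it fully down; it springs back when let go.
- tile: Fixed white glazed tile lying flat on the bench, 108 x 108 mm, 7 mm thick: the place to stand the mixed bottle. Origin at the centre of its underside, z up, x and y along its edges.
- brush_tin: Bystander: round tin 73 mm across and 95 mm tall with three brushes standing in it up to 150 mm, at the back between rack and mixer; loose, 0.3 kg. Origin at the centre of its underside.
- phone_stand: Bystander: a grey bent-sheet phone stand, 75 x 70 mm, 90 mm tall, loose on the bench at the robot's right. Origin at the centre of its underside.
Not all that is in view belongs to the job. What is shaped like the mixer but red is not meant.

How it is judged:
By the outcome, as a careful person would: the job done as asked, in the order asked, and still so for the second after the job is handed in, with the robot touching nothing.
It also fails if it takes over 59 s, if anything falls off the work surface, if the arm or the gripper's body presses on something with over 40 N, if the wrist force passes 120 N, or if a joint passes its speed limit or range.

## Robot

A 6-joint arm with a two-finger parallel gripper is mounted at the origin on the work surface. World frame = base frame: x ahead of the robot, y to its left, z up, the work surface at z = 0. Lengths are in mm, angles in rad, forces in N, time in s.
With the tool pointing down it reaches from about 350 to 875 mm from the base axis. Payload 4.2 kg.
Tool frame: the origin (TCP) lies at the very end of the fingers, on their centre line; the grasp point (between the pads) lies 19 mm behind it; z points along the fingers, x is the direction in which the jaws open and shut, and the axes are right-handed (so a half turn about z gives the same grasp; the last joint's range is limited). The gripper opens to 85 mm and grips with 20 to 120 N. Pads are 22 mm wide; open, the fingers measure 114 mm over their backs; the gripper's body (76 mm by 85 mm) begins 54 mm behind the grasp point. The pads swing forward as they close: fully open they stand 13 mm farther back than shut.
Start: joints at [-0.975, 0.385, 0.008, 0, -1.194, -0.259], TCP at [206.558, -589.859, 231.312] pointing down, gripper open.
Joint ranges: [-3.14, 3.14], [-1.21, 2.06], [-1.07, 1.41], [-3.16, 2.05], [-2.99, -0.16], [-3.1, 3.1]. Speed limits (rad/s): [2.79, 2.79, 3.14, 3.14, 3.14, 3.14].

## Interface

Orientations are given as a unit quaternion [x, y, z, w].
In Python, from bench import arm, viewer gives the robot as it stands.
- The arm moves only by the tool play_rows, never from a script. Its argument "steps" is one flat list of numbers, 6 for each row, row after row: the shift along the world's x, y, z in mm, then the turn, a rotation vector about the world's x, y, z in degrees. In form: [dx, dy, dz, rx, ry, rz, dx, dy, dz, rx, ry, rz, ...]. A call has 1 to 5 rows; each row is the pose to reach, as a shift and turn from the pose commanded when the call began; what a row does not reach only later rows make up. A row lasts 1/10 s, in which the tool goes at most 50 mm and 8.59 degrees, less where a joint would pass 70% of its speed; a pose out of reach is approached as far as the arm can. A call with a gripper value outside its range is refused whole. "claw" is the opening, from 0 (shut) to 1 (fully open), set as the call begins (left out, the last holds). The fingers move at their own pace and stop on an object; "grip_force" is the grip in N (left out, the last holds). Time passes only in rows, so rows that repeat a pose let the fingers close. It gives the time, the measured TCP pose, the force and the opening at its end, in the units of the state.
- arm.state(): the state, without advancing time (a new reading comes with each control period).
- viewer.snapshot(name): name is "scene" or "top"; returns a dict with "pixels" (400x640x3 uint8, red, green, blue), "mtx" (3x3 intrinsics, pixels), "k1" (the pictures are not rectified: a ray, as slopes to the right and down, at radius r is drawn at 1 + k1 r^2 times it, then the intrinsics apply), "R" (3x3) and "t" (3): a world point X has camera coordinates R X + t. Camera axes: x right, y down, z forward; pixel columns grow to the right and rows downward; lengths in mm; the calibration is good to about 2 mm. A picture is of the moment at which its call begins. There is no depth.
- arm.sign_off(): hands the job in, once; it reports no verdict.
The state is a dict: "clock": time; "qpos": joint angles; "joint_velocities": joint speeds; "tau": joint torques, N m; "eef_pos": TCP position; "eef_rot": TCP orientation; "ft_force": force on the tool from outside, world axes, zero at the start; "torque": the same for the moment, N m; "grip_width": finger opening in mm.
Only numpy, scipy, OpenCV 4.12 (cv2) and the standard library are available. Lean on these libraries where they do the work, as an engineer would, in place of code of your own. Each camera call takes 0.05 s, during which the arm holds its last target. There are 200 camera calls.

## Working session

There is one attempt and no reset: what is moved stays moved. The work goes in short steps, Python scripts to look and compute and a tool call to move; the robot and the scene stay as the last step left them, time stands still between calls to the robot, and variables do not carry over. Pictures are saved under pics/ and viewed, about 8 in all and at most 12, crops included, and the job is handed in when it is done.

Besides the shell and the picture viewer there is one more tool, called after "Emit:" by a JSON object that holds its "fn" and its "kwargs". play_rows: Moves the arm, as the interface text tells. Its arguments: {"type":"object","properties":{"steps":{"type":"array","items":{"type":"number"}},"claw":{"type":"number"},"grip_force":{"type":"number"}},"required":["steps"]}

```bash
ls; mkdir -p pics
cat > h.py <<'E'
import numpy as np, cv2
from bench import arm, viewer
def snap(n,f=None):
    s=viewer.snapshot(n)
    if f: cv2.imwrite(f'pics/{f}.png',cv2.cvtColor(s['pixels'],cv2.COLOR_RGB2BGR))
    return s
def ray(s,uv):
    K=np.array(s['mtx']);k=s['k1']
    d=cv2.undistortPoints(np.array([[uv]],float),K,np.array([k,0,0,0.]))[0,0]
    R=np.array(s['R']);t=np.array(s['t'])
    return -R.T@t, R.T@np.array([d[0],d[1],1])
def onz(s,uv,z):
    c,d=ray(s,uv); return c+d*(z-c[2])/d[2]
def proj(s,X):
    R=np.array(s['R']);t=np.array(s['t'])
    p,_=cv2.projectPoints(np.array(X,float).reshape(-1,1,3),cv2.Rodrigues(R)[0],t.reshape(3,1),np.array(s['mtx']),np.array([s['k1'],0,0,0.]))
    return p[:,0]
def tri(s1,a,s2,b):
    c1,d1=ray(s1,a);c2,d2=ray(s2,b)
    l=np.linalg.lstsq(np.c_[d1,-d2],c2-c1,rcond=None)[0]
    p,q=c1+l[0]*d1,c2+l[1]*d2
    return (p+q)/2,np.linalg.norm(p-q)
E
python3 - <<'E'
from h import *
np.set_printoptions(suppress=True,precision=3)
for n in('scene','top'):
    s=snap(n,n+'0'); print(n,s['mtx'],s['k1'],'cam',-np.array(s['R']).T@s['t'],np.array(s['R'])[2])
print(arm.state())
E
```

```text
pics
scene [[417.364   0.    322.718]
 [  0.    417.364 200.227]
 [  0.      0.      1.   ]] -0.010869880877629554 cam [949.805 424.694 771.635] [-0.452 -0.511 -0.731]
top [[369.323   0.    316.828]
 [  0.    369.323 199.348]
 [  0.      0.      1.   ]] -0.00906271315653254 cam [ 434.681  -42.547 1085.853] [ 0.111  0.007 -0.994]
{'clock': 0.1, 'qpos': array([-0.975,  0.385,  0.007, -0.   , -1.194, -0.259]), 'joint_velocities': array([-0.002, -0.001,  0.002,  0.002,  0.001, -0.001]), 'tau': array([ -0.001, -39.332,  18.893,   4.198,  -0.003,   0.   ]), 'eef_pos': array([ 206.371, -589.393,  230.335]), 'eef_rot': array([ 0.579,  0.816,  0.001, -0.001]), 'ft_force': array([-0.222, -0.755, -0.174]), 'torque': array([ 0.   ,  0.033, -0.017]), 'grip_width': 85.4784481314945}
```

View pics/scene0.png

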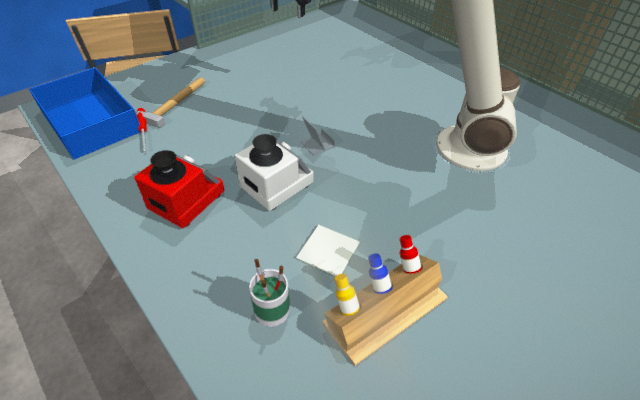

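View pics/top0.png

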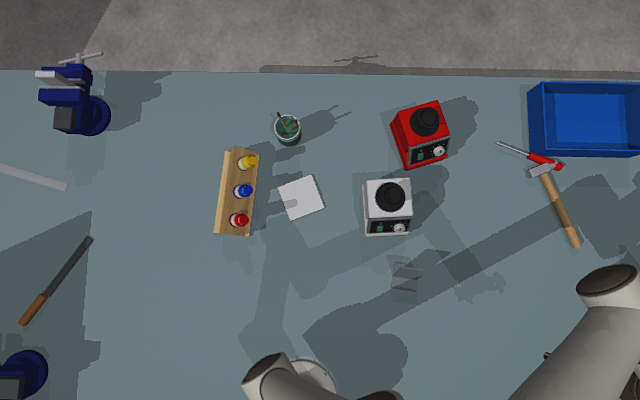

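The two views show a white mixer (top 388,207; scene 272,172), which is the one meant, and a red look-alike (top 422,133; scene 178,185), which is not. The blue bottle is in the middle well (top 243,191; scene 379,273), between yellow (top 248,161) and red (top 239,220). The tile is at top (301,197). I'll enlarge these and measure.

```bash
cat > m.py <<'E'
from h import *
np.set_printoptions(suppress=True,precision=1)
def cents(s,box):
    u0,v0,u1,v1=box; im=s['pixels'][v0:v1,u0:u1]; hsv=cv2.cvtColor(np.ascontiguousarray(im),cv2.COLOR_RGB2HSV)
    out={}
    for n,lo,hi in(('blue',110,130),('yellow',22,32),('red',0,6)):
        m=((hsv[...,0]>=lo)&(hsv[...,0]<=hi)&(hsv[...,1]>190)&(hsv[...,2]>80)).astype(np.uint8)
        if n=='red': m|=((hsv[...,0]>174)&(hsv[...,1]>190)&(hsv[...,2]>80)).astype(np.uint8)
        k,l,st,c=cv2.connectedComponentsWithStats(m)
        if k>1:
            i=1+st[1:,4].argmax(); out[n]=(c[i]+[u0,v0],st[i])
    return out
def gray(s,box,lo,hi,bright):
    u0,v0,u1,v1=box; im=s['pixels'][v0:v1,u0:u1].astype(int)
    m=((im.min(2)>lo) if bright else (im.max(2)<hi)).astype(np.uint8)
    k,l,st,c=cv2.connectedComponentsWithStats(m); i=1+st[1:,4].argmax()
    cn=max(cv2.findContours((l==i).astype(np.uint8),0,2)[0],key=cv2.contourArea)
    return cn.reshape(-1,2)+[u0,v0],st[i]
E
python3 - <<'E'
from m import *
A=snap('scene');B=snap('top')
a=cents(A,(320,220,460,340));b=cents(B,(205,140,270,245))
for n in a:
    print(n,a[n][0],a[n][1][2:],b[n][0],b[n][1][2:],*tri(A,a[n][0],B,b[n][0]))
for nm,s,box in(('T',B,(272,170,332,225)),('S',A,(290,220,365,285))):
    c,st=gray(s,box,175,0,True); r=cv2.minAreaRect(c.astype(np.float32)); h=cv2.approxPolyDP(cv2.convexHull(c.astype(np.float32)),4,True)[:,0]
    print('tile',nm,st,h.tolist()); P=np.array([onz(s,p,7)[:2] for p in h]); print(P,P.mean(0),np.linalg.norm(P-np.roll(P,-1,0),axis=1))
for nm,s,box in(('T',B,(365,170,415,222)),('S',A,(245,130,290,170))):
    c,st=gray(s,box,0,50,False); print('cup',nm,st,cv2.fitEllipse(c))
def crop(s,u,v,w,h): return cv2.resize(s['pixels'][v:v+h,u:u+w],(400,300),interpolation=cv2.INTER_CUBIC)
im=np.vstack([np.hstack([crop(B,200,140,140,105),crop(A,320,230,140,105)]),np.hstack([crop(B,350,165,80,60),crop(A,225,120,100,75)])])
cv2.imwrite('pics/crop1.png',im[...,::-1])
E
```

```text
blue [384.  270.3] [ 6 10 38] [245.3 190.1] [ 14  12 111] [563.8 163.   95.3] 10.932475268379768
yellow [345.4 293.8] [ 19  14 164] [249.  161.2] [ 15  13 130] [648.6 153.6  87.6] 0.9576983447560107
red [408.8 253.2] [ 18  12 148] [241.4 219.8] [ 14  13 117] [487.2 167.7  87. ] 0.019394100441630712
tile T [   6    5   46   45 1129] [[310.0, 175.0], [323.0, 207.0], [291.0, 219.0], [278.0, 187.0]]
[[627.7 -13.4]
 [533.3 -53.5]
 [496.4  39.4]
 [590.1  80.3]] [561.9  13.2] [102.6 100.  102.3 101. ]
tile S [   6    4   64   51 1862] [[318.0, 224.0], [359.0, 242.0], [341.0, 273.0], [296.0, 257.0]]
[[535.4 -58.3]
 [497.6  43. ]
 [585.7  78.5]
 [634.3 -16.7]] [563.2  11.6] [108.1  95.  106.9 107.3]
cup T [ 11  12  29  30 665] ((389.9378662109375, 196.65257263183594), (27.928810119628906, 28.56195831298828), 128.81602478027344)
cup S [  5   9  15  27 196] ((256.3692626953125, 153.7794647216797), (12.221259117126465, 25.73501205444336), 165.3135223388672)
```

View pics/crop1.png

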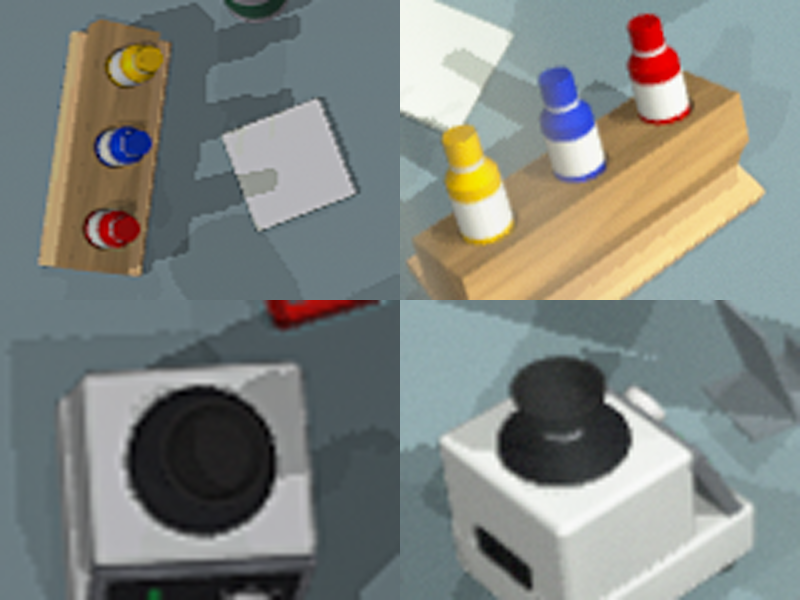

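Crop: blue is the middle bottle, with its cap top at about top (248.6,190) and scene (374.6,255.6). Red and yellow are on either side. The white mixer's cup rim is at scene (264.8,137), and its black base collar is at top (389.9,196.7).

Run:
```python
from m import *
A=snap('scene');B=snap('top')
for n,a,b in(('b',(374.6,255.6),(248.6,190)),('y',(341,276.2),(252.5,160)),('r',(405.7,237),(243.4,220.5))):
    print(n,*tri(A,a,B,b),onz(A,a,124),onz(B,b,124))
print('rim A',onz(A,(264.8,137),162),'collar B',onz(B,(389.9,196.7),122))
u0,v0,w,h=360,165,60,60
def enh(s,u0,v0,w,h):
    c=s['pixels'][v0:v0+h,u0:u0+w].astype(float); c=np.clip((c-10)*4,0,255).astype(np.uint8)
    return cv2.resize(c,(400,400),interpolation=cv2.INTER_CUBIC)
cv2.imwrite('pics/cup.png',np.hstack([enh(B,370,177,40,40),enh(A,245,120,40,40)])[...,::-1])
```

```text
b [564.8 143.7 122.4] 2.0111242391285433 [566.4 143.7 124. ] [563.9 144.1 124. ]
y [645.1 136.6 123. ] 1.3152752596703983 [646.  136.6 124. ] [644.5 137.  124. ]
r [485.  152.9 123.1] 4.740225232164052 [487.3 151.6 124. ] [483.5 154.6 124. ]
rim A [ 545.5 -240.   162. ] collar B [ 553.2 -227.6  122. ]
```

View pics/cup.png

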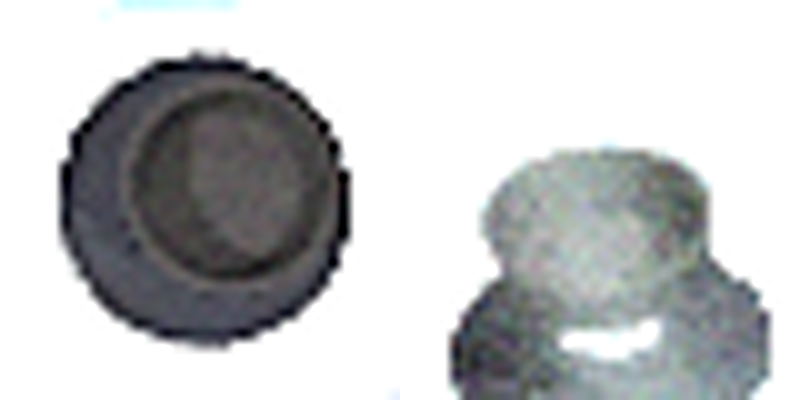

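The enhanced crop shows the cup rim as a circle centred at about (392.7,194.7) in top, and as an ellipse at about (264.2,141.5) in scene. My earlier rim row, 137, was on the rim's far edge.

Run:
```python
from m import *
A=snap('scene');B=snap('top')
print(onz(A,(264.2,141.5),162),onz(B,(392.7,194.7),162),tri(A,(264.2,141.5),B,(392.7,194.7)))
from scipy.spatial.transform import Rotation as R
# rack x axis from caps
d=np.array([644.8-485,136.6-153,0]);d/=np.linalg.norm(d); x=np.array([d[1],-d[0],0]) ; print('rack y',d,'x',x, 'yaw',np.degrees(np.arctan2(d[1],d[0]))-90)
if x[1]<0: x=-x
print('x',x)
ax=-x*.5+np.array([0,0,.866]); print('axis',ax)
top=np.array([564.8,144.,124]); base=top-105*ax; print('base',base)
for k in(36,50,62,74,85): print(k,base+k*ax)
print(arm.state()['eef_rot'],R.from_quat(arm.state()['eef_rot']).as_matrix())
```

```text
[ 556.1 -227.4  162. ] [ 553.5 -227.   162. ] (array([ 554.5, -228. ,  160.5]), np.float64(2.1541172451347452))
rack y [ 1.  -0.1  0. ] x [-0.1 -1.   0. ] yaw -95.85965268349089
x [ 0.1  1.  -0. ]
axis [-0.1 -0.5  0.9]
base [570.2 196.2  33.1]
36 [568.3 178.3  64.2]
50 [567.6 171.4  76.4]
62 [567.  165.4  86.8]
74 [566.4 159.4  97.2]
85 [565.8 153.9 106.7]
[ 0.6  0.8  0.  -0. ] [[-0.3  0.9 -0. ]
 [ 0.9  0.3  0. ]
 [ 0.  -0.  -1. ]]
```

Emit:
{"fn": "play_rows", "kwargs": {"steps": [18,35.5,2,0,0,3.2,36,71,4,0,0,6.5,54,106.5,6,0,0,9.7,72,142,8,0,0,12.9,90,177.5,10,0,0,16.15], "claw": 0.68, "grip_force": 60}}

```text
clock: 0.9
eef_pos: [297.0, -411.0, 241.5]
eef_rot: [0.457, 0.889, -0.0, 0.0]
ft_force: [0.6, -0.1, -0.2]
grip_width: 57.8
```

Emit:
{"fn": "play_rows", "kwargs": {"steps": [18,35.5,2,0,0,3.2,36,71,4,0,0,6.5,54,106.5,6,0,0,9.7,72,142,8,0,0,12.9,90,177.5,10,0,0,16.15]}}

```text
clock: 1.4
eef_pos: [387.0, -233.3, 251.7]
eef_rot: [0.328, 0.945, 0.0, 0.0]
ft_force: [0.3, 0.1, 0.1]
grip_width: 58.2
```

Emit:
{"fn": "play_rows", "kwargs": {"steps": [18,35.5,2,0,0,3.2,36,71,4,0,0,6.5,54,106.5,6,0,0,9.7,72,142,8,0,0,12.9,90,177.5,10,0,0,16.15]}}

```text
clock: 1.9
eef_pos: [477.0, -55.7, 261.8]
eef_rot: [0.192, 0.981, 0.0, 0.0]
ft_force: [-0.4, -0.9, 0.1]
grip_width: 57.9
```

Emit:
{"fn": "play_rows", "kwargs": {"steps": [18,35.5,2,0,0,3.2,36,71,4,0,0,6.5,54,106.5,6,0,0,9.7,72,142,8,0,0,12.9,90,177.5,10,0,0,16.15]}}

```text
clock: 2.4
eef_pos: [567.0, 121.7, 271.6]
eef_rot: [0.052, 0.999, 0.0, 0.0]
ft_force: [-0.1, 0.1, -0.2]
grip_width: 58.2
```

Emit:
{"fn": "play_rows", "kwargs": {"steps": [-1,0,-15,7.5,-0.77,0,-2,0,-30,14.9,-1.53,0,-3,1,-45,22.4,-2.3,0,-4,1,-60,29.85,-3.06,0,-4,1,-70,29.85,-3.06,0]}}

```text
clock: 2.9
eef_pos: [562.3, 118.5, 199.6]
eef_rot: [0.055, 0.964, 0.259, 0.012]
ft_force: [-0.4, -0.2, -0.1]
grip_width: 58.1
```

Run:
```python
from m import *
from scipy.spatial.transform import Rotation as R
np.set_printoptions(suppress=True,precision=3)
A=snap('scene');B=snap('top');s=arm.state()
M=R.from_quat(s['eef_rot']).as_matrix(); print(s['eef_pos'],M,s['qpos'])
ax=np.array([-.051,-.4975,.866]); base=np.array([570.2,196.2,33.1]); tip=s['eef_pos']
ims=[]
for S,u,v in((A,320,180),(B,190,130)):
    im=cv2.resize(S['pixels'][v:v+120,u:u+120],(400,400),interpolation=cv2.INTER_CUBIC)[...,::-1].copy()
    f=lambda p:tuple(int(x) for x in (proj(S,p)[0]+.5-[u,v])*400/120)
    cv2.line(im,f(base),f(base+105*ax),(0,255,0),1)
    cv2.line(im,f(tip-19*M[:,2]),f(tip+120*M[:,2]),(255,0,255),1)
    ims.append(im)
cv2.imwrite('pics/pre.png',np.hstack(ims))
```

```text
[562.13  119.926 199.647] [[-0.994  0.096  0.049]
 [ 0.108  0.862  0.495]
 [ 0.005  0.498 -0.867]] [ 0.198  0.313 -0.077 -0.568 -1.087 -0.061]
```

View pics/pre.png

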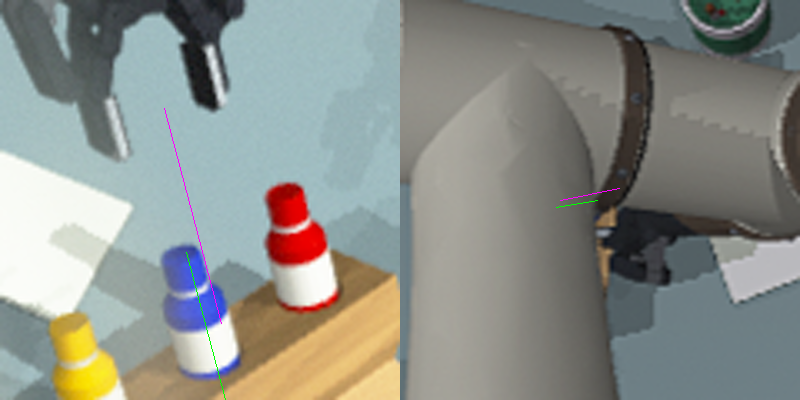

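Scene crop: blue's cap is at crop (185,252) and the bottle meets the block at about (208,368). My green axis runs about 2 px too far right, so I'll get the silhouette midline from the mask before descending.

Run:
```python
from m import *
A=snap('scene');B=snap('top')
fa=cv2.imread('pics/scene0.png');fb=cv2.imread('pics/top0.png')
ax=np.array([-.051,-.4975,.866]); base=np.array([570.2,196.2,33.1])
def mask(im,b):
    h=cv2.cvtColor(im,cv2.COLOR_BGR2HSV); m=((h[...,0]>105)&(h[...,0]<135)&(h[...,1]>120)).astype(np.uint8)
    o=np.zeros_like(m);o[b[1]:b[3],b[0]:b[2]]=m[b[1]:b[3],b[0]:b[2]];return o
for S,im,b in((A,fa,(360,245,400,300)),(B,fb,(225,175,265,205))):
    m=mask(im,b); v,u=np.nonzero(m); P=np.c_[u,v].astype(float)
    a0,a1=proj(S,[base,base+105*ax]); d=(a1-a0)/np.linalg.norm(a1-a0); n=np.array([-d[1],d[0]])
    L=np.linalg.norm(a1-a0); s=(P-a0)@d/L*105; w=(P-a0)@n
    px=np.linalg.norm(proj(S,base+60*ax+np.array([[1.,0,0]]))-proj(S,base+60*ax),axis=1)
    print('n',n,'px/mm n for x,y,z',[(proj(S,base+60*ax+10*e)-proj(S,base+60*ax))[0]@n/10 for e in np.eye(3)],'along',[(proj(S,base+60*ax+10*e)-proj(S,base+60*ax))[0]@d/10 for e in np.eye(3)])
    for k in range(int(s.min())//8*8,int(s.max())+8,8):
        q=w[(s>=k)&(s<k+8)]
        if len(q)>3: print(k,len(q),'mid',(q.min()+q.max())/2,'width',q.max()-q.min()+1)
    print('s range',s.min(),s.max(),'centroid n',w.mean())
```

```text
n [ 1.  -0.3] px/mm n for x,y,z [np.float64(-0.4234352354749258), np.float64(0.27463691824619435), np.float64(0.13319113952691736)] along [np.float64(-0.18203380152774234), np.float64(-0.42468831551633474), np.float64(0.26208333981270676)]
16 13 mid 0.8080955781740367 width 10.468444415080885
48 17 mid 0.050798476659831504 width 11.434968523436979
56 47 mid 0.4655517690038389 width 14.591116661797273
64 52 mid 0.23886552811780737 width 15.557640770153366
72 22 mid 1.1368808746398607 width 13.368016740149164
80 30 mid -0.60810029061435 width 9.758496120016806
88 34 mid -0.3216349049163503 width 10.21186860178887
96 37 mid -1.3566677751064837 width 11.888341005209039
104 22 mid -1.8100402568785463 width 10.468444415080885
s range 19.336769214111712 109.08343863059189 centroid n 0.034782738187855655
n [0.2 1. ] px/mm n for x,y,z [np.float64(-0.353186036772311), np.float64(-0.0710094164160379), np.float64(-0.062232672254736957)] along [np.float64(0.07882675385862518), np.float64(-0.35745612981890373), np.float64(-0.06481400503618534)]
-32 4 mid -0.3742556867379473 width 5.113903529677327
[... 239 characters left out ...]
 width 12.180323770133157
48 9 mid -0.747668922836354 width 11.01893695123433
56 11 mid 0.41371789606247145 width 11.01893695123433
64 9 mid 0.010239068585716993 width 12.180323770133157
72 11 mid 0.1874536505583757 width 12.180323770133157
80 12 mid 0.3646682325310344 width 12.180323770133157
88 10 mid 0.04979669604060932 width 11.19615153320699
96 9 mid -0.26507484044981533 width 10.211979296280823
104 8 mid -0.0878602584771564 width 8.243634822428488
112 6 mid -0.4913390859539106 width 7.082248003529662
120 7 mid -0.31412450398125213 width 7.082248003529662
128 5 mid -0.13690992200859387 width 5.113903529677328
s range -30.466995080321578 135.44874774608675 centroid n 0.047353368601220414
```

Emit:
{"fn": "play_rows", "kwargs": {"steps": [0.5,0,-12,0,0,0,1,-0.5,-24,0,0,0,1.5,-1,-36,0,0,0,1.5,-1,-36,0,0,0]}}

```text
clock: 3.5
eef_pos: [562.7, 120.4, 162.6]
eef_rot: [0.052, 0.965, 0.258, 0.01]
ft_force: [0.1, -0.3, -1.0]
grip_width: 58.1
```

Emit:
{"fn": "play_rows", "kwargs": {"steps": [0.6,6,-10.4,0,0,0,1.2,12,-20.8,0,0,0,1.8,18,-31.2,0,0,0,2.4,24,-41.6,0,0,0,2.4,24,-41.6,0,0,0]}}

```text
clock: 4.0
eef_pos: [565.4, 144.9, 121.6]
eef_rot: [0.052, 0.965, 0.258, 0.011]
ft_force: [-0.5, -0.4, -0.2]
grip_width: 58.2
```

Run:
```python
from m import *
A=snap('scene'); im=A['pixels'][200:300,320:440]
cv2.imwrite('pics/near.png',cv2.resize(im,(720,600),interpolation=cv2.INTER_CUBIC)[...,::-1])
```

```text
(no output)
```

View pics/near.png

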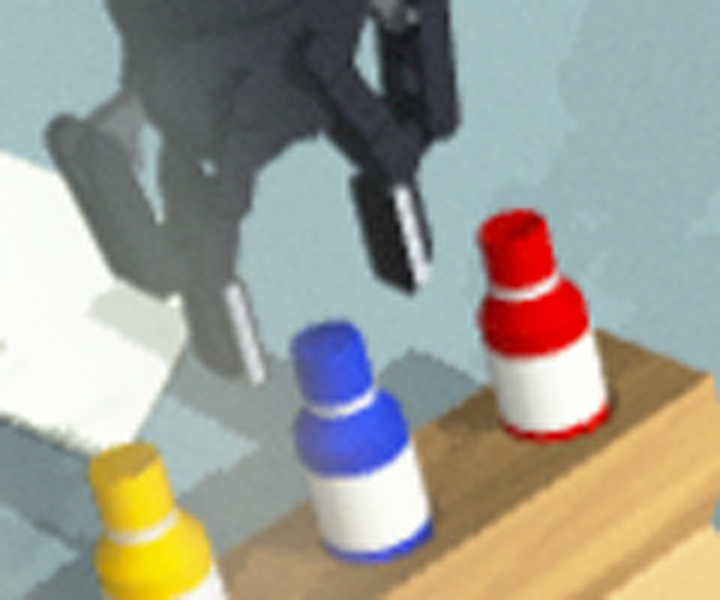

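Finger tips are at crop (255,380) and (415,285). Their midpoint, (335,332), falls on blue's cap top at (328,335), so the jaws are centred. I'll descend and grip.

Emit:
{"fn": "play_rows", "kwargs": {"steps": [0.7,5.8,-10.5,0,0,0,1.4,11.6,-21,0,0,0,2.1,17.4,-31.5,0,0,0,2.8,23.2,-42,0,0,0,3.4,29,-52.5,0,0,0]}}

```text
clock: 4.55
eef_pos: [569.7, 173.7, 70.1]
eef_rot: [0.051, 0.965, 0.258, 0.012]
ft_force: [-0.9, -0.4, 0.8]
grip_width: 58.3
```

Emit:
{"fn": "play_rows", "kwargs": {"steps": [0,0,0,0,0,0,0,0,0,0,0,0,0,0,0,0,0,0,0,0,0,0,0,0,0,0,0,0,0,0], "claw": 0, "grip_force": 40}}

```text
clock: 5.05
eef_pos: [570.0, 173.0, 71.6]
eef_rot: [0.051, 0.965, 0.259, 0.013]
ft_force: [-0.3, -0.3, -0.9]
grip_width: 35.0
```

Emit:
{"fn": "play_rows", "kwargs": {"steps": [0,0,0,0,0,0,0,0,0,0,0,0,0,0,0,0,0,0]}}

```text
clock: 5.35
eef_pos: [569.9, 173.1, 71.3]
eef_rot: [0.051, 0.965, 0.259, 0.013]
ft_force: [-0.6, -1.2, -0.9]
grip_width: 35.2
```

Emit:
{"fn": "play_rows", "kwargs": {"steps": [-0.5,-5,8.7,0,0,0,-1,-10,17.3,0,0,0,-1.5,-15,26,0,0,0,-2,-20,34.7,0,0,0,-2.5,-25,43.4,0,0,0], "claw": 0, "grip_force": 60}}

```text
clock: 5.85
eef_pos: [567.4, 147.6, 115.8]
eef_rot: [0.051, 0.965, 0.259, 0.013]
ft_force: [-0.0, -1.3, -0.5]
grip_width: 34.2
```

Emit:
{"fn": "play_rows", "kwargs": {"steps": [-0.8,-8,14,0,0,0,-1.6,-16,28,0,0,0,-2.4,-24,42,0,0,0,-2.4,-24,65,0,0,0,-2.4,-24,85,0,0,0]}}

```text
clock: 6.35
eef_pos: [565.0, 123.3, 201.5]
eef_rot: [0.052, 0.965, 0.258, 0.013]
ft_force: [1.4, 0.1, -1.5]
grip_width: 34.2
```

Emit:
{"fn": "play_rows", "kwargs": {"steps": [0,-20,15,-6,0.6,0,0,-40,30,-12,1.2,0,0,-60,45,-18,1.8,0,0,-80,60,-24,2.45,0,0,-100,60,-29.85,3.06,0]}}

```text
clock: 6.85
eef_pos: [566.3, 23.1, 264.0]
eef_rot: [0.053, 0.999, -0.001, 0.003]
ft_force: [-0.5, 0.1, -1.5]
grip_width: 34.1
```

Run:
```python
from m import *
from scipy.spatial.transform import Rotation as R
A=snap('scene','sc_held');s=arm.state();M=R.from_quat(s['eef_rot']).as_matrix()
print(s['eef_pos'],s['qpos'],s['ft_force'],s['grip_width']);print(np.round(M,3))
t=s['eef_pos'];p=proj(A,[t,t+M[:,2]*41,t-M[:,2]*64]);print(p)
u,v=(p[0]).astype(int)-[60,50]
im=cv2.resize(A['pixels'][v:v+100,u:u+120],(720,600),interpolation=cv2.INTER_CUBIC)[...,::-1].copy()
f=lambda q:tuple(int(x) for x in (q+.5-[u,v])*6)
cv2.line(im,f(p[1]),f(p[2]),(0,255,0),1); cv2.imwrite('pics/held.png',im)
```

```text
[565.3  22.5 261.8] [ 0.3  0.3 -0.1  0.  -1.2 -0.4] [-0.2  0.2 -2.2] 34.160222785446685
[[-1.   0.1  0. ]
 [ 0.1  1.  -0. ]
 [-0.  -0.  -1. ]]
[[335.3 168.1]
 [334.3 184.2]
 [337.  140.3]]
```

View pics/held.png

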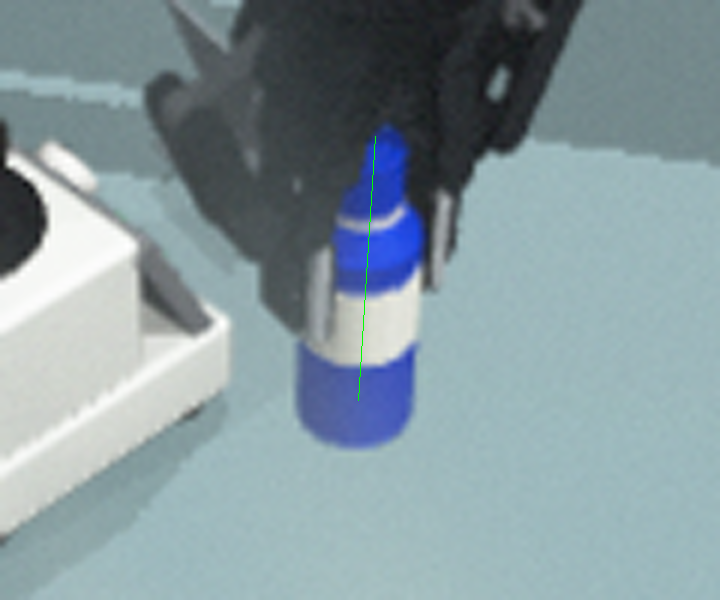

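The bottle is held upright, its axis on the tool axis: ring centre at crop (372,220), base centre at about (356,407), where the tool line ends at (358,400). I'll carry it over the cup.

Emit:
{"fn": "play_rows", "kwargs": {"steps": [-1,-25,0,0,0,0,-2,-50,0,0,0,0,-3,-75,0,0,0,0,-4,-100,0,0,0,0,-5,-125,0,0,0,0]}}

```text
clock: 7.4
eef_pos: [559.4, -101.8, 259.9]
eef_rot: [0.054, 0.999, 0.001, 0.0]
ft_force: [-0.1, 0.8, -1.5]
grip_width: 34.1
```

Emit:
{"fn": "play_rows", "kwargs": {"steps": [-1,-25,0,0,0,0,-2,-50,0,0,0,0,-3,-75,0,0,0,0,-4,-100,-6,0,0,0,-5.5,-125.5,-12,0,0,0]}}

```text
clock: 7.9
eef_pos: [554.1, -227.3, 247.9]
eef_rot: [0.054, 0.999, 0.001, 0.001]
ft_force: [-0.3, 0.2, -0.0]
grip_width: 34.2
```

Emit:
{"fn": "play_rows", "kwargs": {"steps": [0,0,-10,0,0,0,0,0,-20,0,0,0,0,0,-25,0,0,0,0,0,-25,0,0,0]}}

```text
clock: 8.3
eef_pos: [554.0, -225.5, 221.6]
eef_rot: [0.053, 0.999, 0.0, -0.001]
ft_force: [0.5, -0.8, 0.3]
grip_width: 33.9
```

Run:
```python
from m import *
from scipy.spatial.transform import Rotation as R
A=snap('scene');P=[]
for i in range(4): snap('top'); P.append(arm.state()['eef_pos'])
B=snap('top'); s=arm.state(); print(np.array(P),R.from_quat(s['eef_rot']).as_matrix()[:,2])
t=np.mean(P,0); print(t); p=proj(A,[t,t-[0,0,41],[554.5,-227.3,162],[554.5,-227.3,151]]);print(p)
u,v=220,90
im=cv2.resize(A['pixels'][v:v+75,u:u+100],(800,600),interpolation=cv2.INTER_CUBIC)[...,::-1].copy()
f=lambda q:tuple(int(x) for x in (q+.5-[u,v])*8)
cv2.line(im,f(p[1]),f(p[0]),(0,255,0),1)
for r,z,c in((28.5,162,(0,255,255)),(24,162,(0,255,0)),):
    a=np.linspace(0,2*np.pi,50); q=proj(A,np.c_[554.5+r*np.cos(a),-227.3+r*np.sin(a),0*a+z]); cv2.polylines(im,[np.array([f(x) for x in q])],True,c,1)
cv2.imwrite('pics/over.png',im)
```

```text
[[ 554.8 -225.7  222.9]
 [ 554.9 -225.8  223.2]
 [ 554.9 -225.9  223.3]
 [ 554.9 -226.   223.2]] [ 0. -0. -1.]
[ 554.8 -225.8  223.1]
[[262.7 119.7]
 [264.3 134.6]
 [264.8 141.2]
 [265.2 145. ]]
```

View pics/over.png

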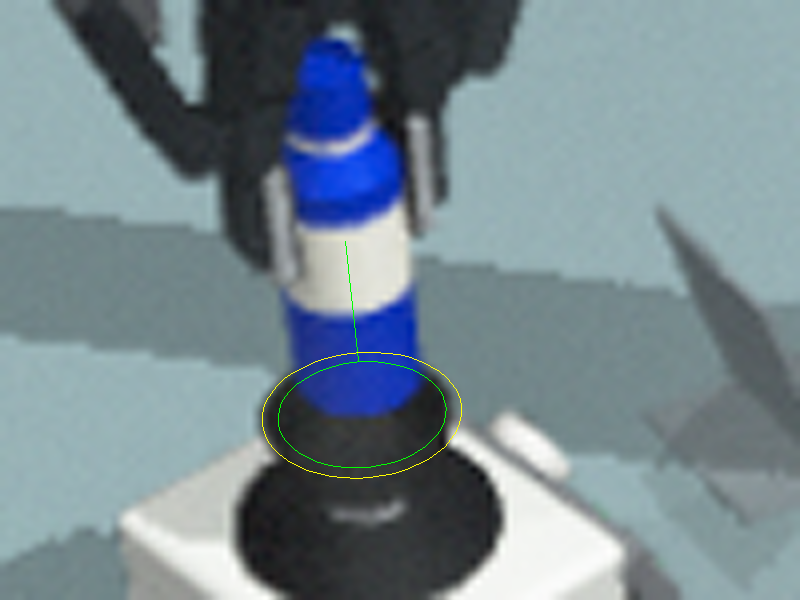

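The bottle base is at crop (356,374) and the rim centre at about (358,413), so it lines up over the cup. The base looks 2–5 mm lower than planned. I'll lower it slowly and watch the force.

Emit:
{"fn": "play_rows", "kwargs": {"steps": [0,-0.3,-4,0,0,0,0,-0.6,-8,0,0,0,0,-1,-12,0,0,0,0,-1,-16,0,0,0,0,-1,-20,0,0,0]}}

```text
clock: 9.1
eef_pos: [554.4, -227.4, 202.1]
eef_rot: [0.053, 0.999, 0.0, -0.0]
ft_force: [-0.8, 0.7, -0.2]
grip_width: 34.4
```

Emit:
{"fn": "play_rows", "kwargs": {"steps": [0,0,-1,0,0,0,0,0,-2,0,0,0,0,0,-3,0,0,0,0,0,-4,0,0,0,0,0,-4,0,0,0]}}

```text
clock: 9.6
eef_pos: [554.4, -227.3, 198.6]
eef_rot: [0.053, 0.999, 0.0, -0.0]
ft_force: [-0.7, 1.0, -0.5]
grip_width: 34.4
```

Emit:
{"fn": "play_rows", "kwargs": {"steps": [0,0,-1,0,0,0,0,0,-2,0,0,0,0,0,-2,0,0,0]}}

```text
clock: 9.9
eef_pos: [554.4, -227.3, 196.4]
eef_rot: [0.053, 0.999, 0.0, -0.0]
ft_force: [1.1, 0.9, -0.7]
grip_width: 34.3
```

Emit:
{"fn": "play_rows", "kwargs": {"steps": [0,0,-1,0,0,0,0,0,-2,0,0,0,0,0,-2,0,0,0]}}

```text
clock: 10.2
eef_pos: [554.3, -227.3, 194.4]
eef_rot: [0.053, 0.999, 0.0, -0.0]
ft_force: [0.1, -0.2, -1.1]
grip_width: 34.2
```

Emit:
{"fn": "play_rows", "kwargs": {"steps": [0,0,-1,0,0,0,0,0,-2,0,0,0,0,0,-2,0,0,0]}}

```text
clock: 10.5
eef_pos: [554.4, -227.3, 192.5]
eef_rot: [0.053, 0.999, 0.0, -0.0]
ft_force: [1.0, 0.4, -1.1]
grip_width: 34.3
```

Emit:
{"fn": "play_rows", "kwargs": {"steps": [0,0,-1,0,0,0,0,0,-2,0,0,0,0,0,-2,0,0,0]}}

```text
clock: 10.8
eef_pos: [554.5, -227.4, 191.1]
eef_rot: [0.053, 0.999, -0.0, 0.0]
ft_force: [-1.6, 1.0, 2.7]
grip_width: 34.0
```

Emit:
{"fn": "play_rows", "kwargs": {"steps": [0,0,-1,0,0,0,0,0,-2,0,0,0,0,0,-2,0,0,0]}}

```text
clock: 11.1
eef_pos: [554.5, -227.5, 189.0]
eef_rot: [0.053, 0.999, -0.0, 0.0]
ft_force: [-2.6, 1.0, 4.6]
grip_width: 34.3
```

Emit:
{"fn": "play_rows", "kwargs": {"steps": [0,0,-1,0,0,0,0,0,-2,0,0,0,0,0,-2,0,0,0]}}

```text
clock: 11.4
eef_pos: [554.5, -227.5, 187.1]
eef_rot: [0.053, 0.999, -0.0, 0.0]
ft_force: [-2.9, 1.5, 6.1]
grip_width: 34.2
```

Emit:
{"fn": "play_rows", "kwargs": {"steps": [-0.3,0.1,-1,0,0,0,-0.6,0.2,-2,0,0,0,-0.6,0.2,-2,0,0,0]}}

```text
clock: 11.7
eef_pos: [554.5, -227.4, 185.7]
eef_rot: [0.053, 0.999, -0.0, 0.001]
ft_force: [-2.6, 1.1, 7.4]
grip_width: 34.3
```

Emit:
{"fn": "play_rows", "kwargs": {"steps": [0,0,-1,0,0,0,0,0,-1.6,0,0,0,0,0,-1.6,0,0,0]}}

```text
clock: 12.0
eef_pos: [554.5, -227.4, 184.4]
eef_rot: [0.053, 0.999, -0.0, 0.001]
ft_force: [-1.7, 1.4, 8.7]
grip_width: 34.0
```

Emit:
{"fn": "play_rows", "kwargs": {"steps": [0,0,-0.5,0,0,0,0,0,-1,0,0,0,0,0,-1,0,0,0]}}

```text
clock: 12.3
eef_pos: [554.5, -227.5, 184.1]
eef_rot: [0.053, 0.999, -0.001, 0.001]
ft_force: [-2.1, 1.7, 10.6]
grip_width: 34.6
```

Emit:
{"fn": "play_rows", "kwargs": {"steps": [0,0,-0.7,0,0,0,0,0,-1.5,0,0,0,0,0,-1.5,0,0,0]}}

```text
clock: 12.6
eef_pos: [554.5, -227.6, 184.0]
eef_rot: [0.053, 0.999, -0.001, 0.001]
ft_force: [-5.1, 2.3, 15.5]
grip_width: 34.8
```

Emit:
{"fn": "play_rows", "kwargs": {"steps": [0,0,-1,0,0,0,0,0,-1,0,0,0]}}

```text
clock: 12.8
eef_pos: [554.5, -227.6, 184.0]
eef_rot: [0.053, 0.999, -0.001, 0.002]
ft_force: [-6.4, 4.1, 19.3]
grip_width: 34.9
```

On the stop: z is steady at 184.0 while the force climbs. I'll hold for about 3 s.

Emit:
{"fn": "play_rows", "kwargs": {"steps": [0,0,0,0,0,0,0,0,0,0,0,0,0,0,0,0,0,0,0,0,0,0,0,0,0,0,0,0,0,0]}}

```text
clock: 13.3
eef_pos: [554.5, -227.6, 184.0]
eef_rot: [0.053, 0.999, -0.001, 0.002]
ft_force: [-6.5, 3.7, 19.2]
grip_width: 34.3
```

Emit:
{"fn": "play_rows", "kwargs": {"steps": [0,0,0,0,0,0,0,0,0,0,0,0,0,0,0,0,0,0,0,0,0,0,0,0,0,0,0,0,0,0]}}

```text
clock: 13.8
eef_pos: [554.5, -227.6, 184.0]
eef_rot: [0.053, 0.999, -0.001, 0.002]
ft_force: [-6.0, 3.8, 19.7]
grip_width: 34.4
```

Emit:
{"fn": "play_rows", "kwargs": {"steps": [0,0,0,0,0,0,0,0,0,0,0,0,0,0,0,0,0,0,0,0,0,0,0,0,0,0,0,0,0,0]}}

```text
clock: 14.3
eef_pos: [554.5, -227.6, 184.0]
eef_rot: [0.053, 0.999, -0.001, 0.002]
ft_force: [-6.3, 5.2, 19.3]
grip_width: 34.3
```

Emit:
{"fn": "play_rows", "kwargs": {"steps": [0,0,0,0,0,0,0,0,0,0,0,0,0,0,0,0,0,0,0,0,0,0,0,0,0,0,0,0,0,0]}}

```text
clock: 14.8
eef_pos: [554.5, -227.6, 184.0]
eef_rot: [0.053, 0.999, -0.001, 0.002]
ft_force: [-6.3, 3.2, 19.7]
grip_width: 34.3
```

Emit:
{"fn": "play_rows", "kwargs": {"steps": [0,0,0,0,0,0,0,0,0,0,0,0,0,0,0,0,0,0,0,0,0,0,0,0,0,0,0,0,0,0]}}

```text
clock: 15.3
eef_pos: [554.5, -227.6, 184.0]
eef_rot: [0.053, 0.999, -0.001, 0.002]
ft_force: [-5.9, 3.2, 18.4]
grip_width: 34.4
```

Emit:
{"fn": "play_rows", "kwargs": {"steps": [0,0,0,0,0,0,0,0,0,0,0,0,0,0,0,0,0,0,0,0,0,0,0,0,0,0,0,0,0,0]}}

```text
clock: 15.8
eef_pos: [554.5, -227.6, 184.0]
eef_rot: [0.053, 0.999, -0.001, 0.002]
ft_force: [-6.2, 3.8, 19.1]
grip_width: 34.3
```

Emit:
{"fn": "play_rows", "kwargs": {"steps": [0,0,4,0,0,0,0,0,8,0,0,0,0,0,13,0,0,0,0,0,20,0,0,0,0,0,30,0,0,0]}}

```text
clock: 16.3
eef_pos: [553.2, -226.9, 208.4]
eef_rot: [0.053, 0.999, 0.0, -0.001]
ft_force: [-0.2, 1.1, -1.7]
grip_width: 34.5
```

Emit:
{"fn": "play_rows", "kwargs": {"steps": [0,0,15,0,0,0,0,0,30,0,0,0,0,0,45,0,0,0,0,0,60,0,0,0,0,10,60,0,0,0]}}

```text
clock: 16.8
eef_pos: [554.9, -217.9, 271.6]
eef_rot: [0.054, 0.999, -0.001, 0.002]
ft_force: [0.3, 0.2, -0.6]
grip_width: 33.9
```

Emit:
{"fn": "play_rows", "kwargs": {"steps": [1,23,0,0,0,0,2,46,0,0,0,0,3,69,0,0,0,0,4,92,0,0,0,0,4.3,115,0,0,0,0]}}

```text
clock: 17.3
eef_pos: [557.6, -100.5, 268.3]
eef_rot: [0.053, 0.999, 0.0, -0.001]
ft_force: [0.2, 0.4, -1.8]
grip_width: 34.3
```

Emit:
{"fn": "play_rows", "kwargs": {"steps": [1,23,-10,0,0,0,2,46,-25,0,0,0,3,69,-45,0,0,0,4,92,-70,0,0,0,4.3,114.6,-95,0,0,0]}}

```text
clock: 17.8
eef_pos: [561.7, 14.0, 172.9]
eef_rot: [0.053, 0.999, 0.0, -0.0]
ft_force: [0.1, -0.2, -1.0]
grip_width: 34.1
```

Emit:
{"fn": "play_rows", "kwargs": {"steps": [0,0,-20,0,0,0,0,0,-40,0,0,0,0,0,-60,0,0,0,0,0,-80,0,0,0,0,0,-80,0,0,0]}}

```text
clock: 18.3
eef_pos: [559.4, 12.4, 90.9]
eef_rot: [0.053, 0.999, -0.001, -0.004]
ft_force: [-0.1, -0.4, -0.6]
grip_width: 34.3
```

Run:
```python
from m import *
A=snap('scene');P=[]
for i in range(3): snap('top'); P.append(arm.state()['eef_pos'])
t=np.mean(P,0); print(t,arm.state()['eef_rot']); u,v=275,180
im=cv2.resize(A['pixels'][v:v+105,u:u+140],(800,600),interpolation=cv2.INTER_CUBIC)[...,::-1].copy(); k=800/140
f=lambda q:tuple(int(x) for x in (q+.5-[u,v])*k)
a=np.linspace(0,6.28,40); q=proj(A,np.c_[t[0]+18*np.cos(a),t[1]+18*np.sin(a),0*a+7]); cv2.polylines(im,[np.array([f(x) for x in q])],True,(0,0,255),1)
p=proj(A,[t-[0,0,41],t]); cv2.line(im,f(p[0]),f(p[1]),(0,255,0),1)
cv2.imwrite('pics/tile.png',im)
```

```text
[562.7  12.8  94.9] [0.1 1.  0.  0. ]
```

View pics/tile.png

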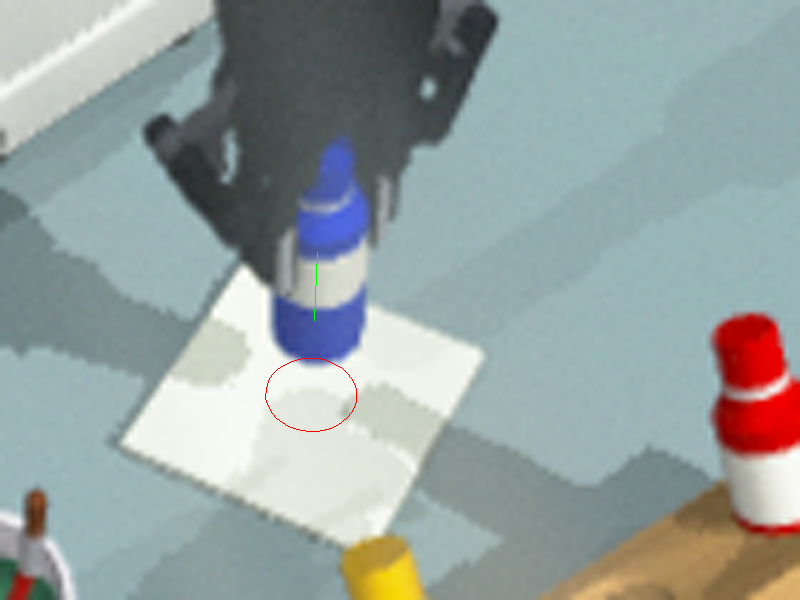

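The predicted footprint, centred at crop (311,395), is well inside the tile, whose centre is about (302,405). I'll lower gently until contact.

Emit:
{"fn": "play_rows", "kwargs": {"steps": [0,0,-10,0,0,0,0,0,-20,0,0,0,0,0,-30,0,0,0,0,0,-38,0,0,0,0,0,-40,0,0,0]}}

```text
clock: 19.0
eef_pos: [561.6, 12.2, 52.9]
eef_rot: [0.053, 0.999, -0.0, -0.001]
ft_force: [-0.7, -0.6, -0.5]
grip_width: 34.2
```

Emit:
{"fn": "play_rows", "kwargs": {"steps": [0,0,-0.7,0,0,0,0,0,-1.4,0,0,0,0,0,-2,0,0,0,0,0,-2,0,0,0]}}

```text
clock: 19.4
eef_pos: [562.6, 12.5, 52.8]
eef_rot: [0.053, 0.999, 0.0, 0.0]
ft_force: [-0.5, -0.2, -1.1]
grip_width: 34.3
```

Emit:
{"fn": "play_rows", "kwargs": {"steps": [0,0,-0.7,0,0,0,0,0,-1.4,0,0,0,0,0,-2,0,0,0,0,0,-2,0,0,0]}}

```text
clock: 19.8
eef_pos: [562.7, 12.5, 51.7]
eef_rot: [0.053, 0.999, -0.0, 0.0]
ft_force: [-2.1, 0.4, 6.4]
grip_width: 34.3
```

Contact at z 51.7, about 3.5 mm higher than expected. I'll check that the bottle is upright before letting go.

Run:
```python
from m import *
A=snap('scene');snap('top');s=arm.state(); t=s['eef_pos'];print(t,s['ft_force'],s['torque']); u,v=290,190
im=cv2.resize(A['pixels'][v:v+75,u:u+100],(800,600),interpolation=cv2.INTER_CUBIC)[...,::-1].copy(); k=8
f=lambda q:tuple(int(x) for x in (q+.5-[u,v])*k)
a=np.linspace(0,6.28,60)
for z,r,c in((7,18,(0,0,255)),(81,18,(0,255,0)),(112,11.5,(0,255,255))):
    q=proj(A,np.c_[t[0]+r*np.cos(a),t[1]+r*np.sin(a),0*a+z]); cv2.polylines(im,[np.array([f(x) for x in q])],True,c,1)
cv2.imwrite('pics/contact.png',im)
```

```text
[562.7  12.5  51.7] [-1.1  0.3  5. ] [0.1 0.7 0. ]
```

View pics/contact.png

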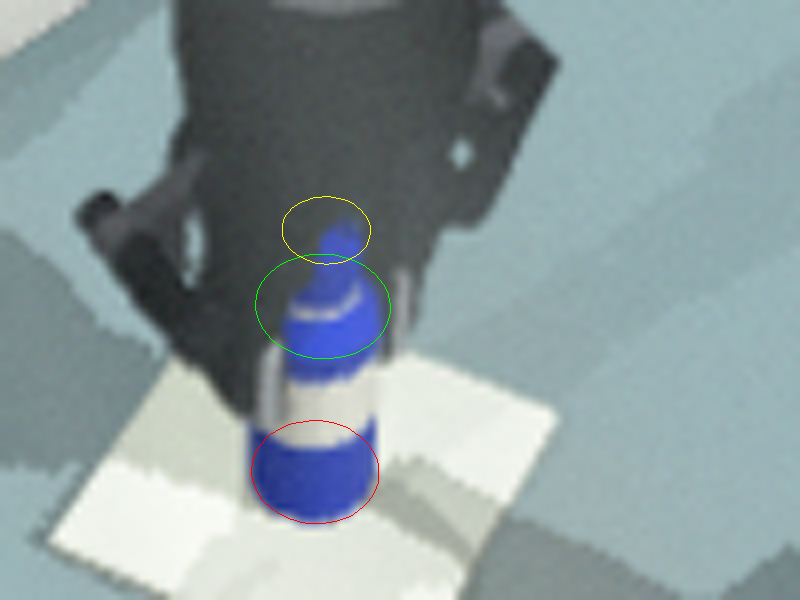

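The base ellipse coincides with the predicted circle on the tile at (315,472), and the sides and cap match a vertical bottle to within about 1 px. I'll ease off the force and release.

Emit:
{"fn": "play_rows", "kwargs": {"steps": [0,0,0.8,0,0,0,0,0,0.8,0,0,0]}}

```text
clock: 20.1
eef_pos: [562.7, 12.5, 51.8]
eef_rot: [0.053, 0.999, 0.0, 0.0]
ft_force: [-0.7, 1.1, 2.8]
grip_width: 34.6
```

Emit:
{"fn": "play_rows", "kwargs": {"steps": [0,0,0,0,0,0,0,0,0,0,0,0,0,0,0,0,0,0,0,0,0,0,0,0,0,0,0,0,0,0], "claw": 0.75}}

```text
clock: 20.6
eef_pos: [562.4, 12.4, 51.2]
eef_rot: [0.053, 0.999, -0.0, -0.0]
ft_force: [0.5, 0.5, 0.5]
grip_width: 63.9
```

Emit:
{"fn": "play_rows", "kwargs": {"steps": [0,0,3,0,0,0,0,0,10,0,0,0,0,0,20,0,0,0,0,0,30,0,0,0,0,0,40,0,0,0]}}

```text
clock: 21.1
eef_pos: [562.7, 12.5, 92.7]
eef_rot: [0.053, 0.999, 0.0, 0.001]
ft_force: [-0.3, -0.3, -0.4]
grip_width: 63.8
```

Emit:
{"fn": "play_rows", "kwargs": {"steps": [0,0,20,0,0,0,0,0,40,0,0,0,0,0,60,0,0,0,0,0,85,0,0,0,0,0,110,0,0,0]}}

```text
clock: 21.6
eef_pos: [562.2, 12.4, 203.1]
eef_rot: [0.053, 0.999, 0.0, 0.0]
ft_force: [0.7, 0.8, 0.7]
grip_width: 64.1
```

Emit:
{"fn": "play_rows", "kwargs": {"steps": [-25,-40,0,0,0,0,-50,-80,0,0,0,0,-75,-120,0,0,0,0,-100,-160,0,0,0,0,-120,-200,0,0,0,0]}}

```text
clock: 22.1
eef_pos: [440.9, -188.8, 202.5]
eef_rot: [0.053, 0.999, 0.0, 0.001]
ft_force: [0.4, -0.5, 0.5]
grip_width: 63.9
```

Run:
```python
from m import *
A=snap('scene','sc_end');B=snap('top','top_end');s=arm.state();print(s['eef_pos'],s['ft_force'],s['grip_width'],s['clock'])
a0=cv2.imread('pics/scene0.png')
for n,box in(('A',(320,220,460,340)),):
    print(cents(A,box)); 
im=np.hstack([A['pixels'][100:400,140:540],B['pixels'][80:380,190:590]])
cv2.imwrite('pics/end.png',im[...,::-1])
```

```text
[ 439.8 -190.6  202.3] [ 0.6  0.2 -0.3] 64.39022707492995 22.2
{'yellow': (array([345.5, 293.6]), array([ 16,  66,  19,  15, 171], dtype=int32)), 'red': (array([408.9, 253.2]), array([ 81,  27,  17,  12, 147], dtype=int32))}
```

View pics/end.png

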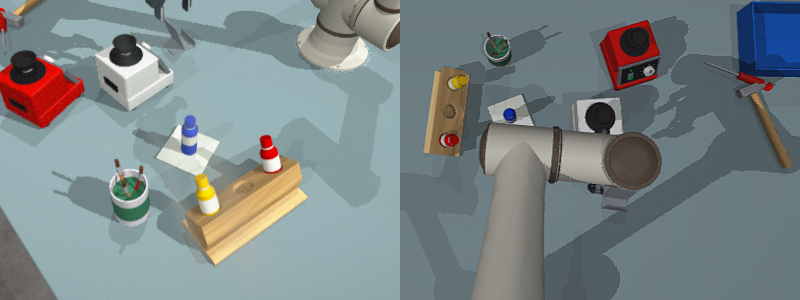

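The blue bottle stands upright on the tile at scene crop (190,135). Red and yellow are within 0.2 px of their starting positions, and the tin and stand look untouched. Handing in.

```bash
python3 -c "
from bench import arm
print(arm.sign_off())"
```

```text
the job is handed in; nothing more can be done
None
```

I took the blue bottle from the middle well, pressed it down in the white mixer's cup and held it there, then stood it on the white tile and let go. The job was handed in at about 22 s on the robot's clock, within the 59 s allowed.

**Pressing:** The force rose from about 3 N to 10 N over 8 mm of travel, as the spring should. After that the height stayed at 184.0 mm while the force reading rose to about 19 N. I held it on the stop for about 3.5 s.

**Last checks:**
- **Blue bottle:** it stands upright near the tile's centre. Its base matched the predicted circle on the tile before I let go.
- **Other two bottles:** the red and yellow bottles are within 0.2 px of where they started in the scene camera.
- **Tin and stand:** both look unmoved by eye in the last picture; I did not measure them.
- **Robot:** the gripper is open and touching nothing.

**One disagreement:** the bottle's base measured about 41 mm below the fingertips in the cup but about 45 mm at the tile. It may have slipped slightly in the grip as it left the cup. I checked that it was upright before letting go and lowered it until it touched, so the placing was not affected.

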